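Grade three spring plungers by feel and sort them into colour-coded dishes

TASK

The three spring-plunger blocks on the rubber mat look alike but have different springs. Where they stand, working from left to right, squeeze each block lengthwise (nose against back) for about half a second with one and the same squeeze (about 20 N suits the springs) and note how far its nose gives. Then sort them: set the one that gives most flat in the green dish, the middle one in the yellow dish and the one that gives least in the red dish, without tipping or dropping the blocks or disturbing the things around.

Things in the scene. Friction and masses are not known exactly. Their poses are not given: they have to be found in the camera images.
- block_a_center (a point): plunger block A, one of three loose look-alikes, 0.2 kg: upright aluminium housing 34 (x) x 30 (y) x 42 mm high, screw heads on top; a brass sprung nose 16 mm thick sticks out 22 mm along -x, 26 mm up; 56 mm over all. Point on the nose's axis, 26 mm above the underside: nose tip 28 mm along -x, back face 28 mm along +x, middle of the housing 11 mm along +x; z up
- block_b_center (a point): plunger block B, one of three loose look-alikes, 0.2 kg: upright aluminium housing 34 (x) x 30 (y) x 42 mm high, screw heads on top; a brass sprung nose 16 mm thick sticks out 22 mm along -x, 26 mm up; 56 mm over all. Point on the nose's axis, 26 mm above the underside: nose tip 28 mm along -x, back face 28 mm along +x, middle of the housing 11 mm along +x; z up
- block_c_center (a point): plunger block C, one of three loose look-alikes, 0.2 kg: upright aluminium housing 34 (x) x 30 (y) x 42 mm high, screw heads on top; a brass sprung nose 16 mm thick sticks out 22 mm along -x, 26 mm up; 56 mm over all. Point on the nose's axis, 26 mm above the underside: nose tip 28 mm along -x, back face 28 mm along +x, middle of the housing 11 mm along +x; z up
- place_left (a point): the left place (left is towards +y) on the black rubber mat, 110 x 270 x 4 mm, fixed, where the three blocks stand in a row 86 mm apart; point on the mat's top. A block stands within 10 mm of it, nose turned roughly to the robot. The three springs, in unknown order, are about 1.2, 3 and 8 N per mm: 20 N presses the noses in about 16 (their stop), 7 and 2.5 mm
- place_middle (a point): the middle place (left is towards +y) on the black rubber mat, 110 x 270 x 4 mm, fixed, where the three blocks stand in a row 86 mm apart; point on the mat's top. A block stands within 10 mm of it, nose turned roughly to the robot. The three springs, in unknown order, are about 1.2, 3 and 8 N per mm: 20 N presses the noses in about 16 (their stop), 7 and 2.5 mm
- place_right (a point): the right place (left is towards +y) on the black rubber mat, 110 x 270 x 4 mm, fixed, where the three blocks stand in a row 86 mm apart; point on the mat's top. A block stands within 10 mm of it, nose turned roughly to the robot. The three springs, in unknown order, are about 1.2, 3 and 8 N per mm: 20 N presses the noses in about 16 (their stop), 7 and 2.5 mm
- dish_green: the green sorting dish, 98 (its x) x 84 (y) mm, fixed; floor 3 mm thick, rim 4 mm wide that stands 4 mm above the floor. Origin at the centre of its underside, z up; it lies on a 3 mm aluminium plate beside two dishes of other colours, 88 mm apart, in any order; plate and mat may change sides
- dish_yellow: the yellow sorting dish, 98 (its x) x 84 (y) mm, fixed; floor 3 mm thick, rim 4 mm wide that stands 4 mm above the floor. Origin at the centre of its underside, z up; it lies on a 3 mm aluminium plate beside two dishes of other colours, 88 mm apart, in any order; plate and mat may change sides
- dish_red: the red sorting dish, 98 (its x) x 84 (y) mm, fixed; floor 3 mm thick, rim 4 mm wide that stands 4 mm above the floor. Origin at the centre of its underside, z up; it lies on a 3 mm aluminium plate beside two dishes of other colours, 88 mm apart, in any order; plate and mat may change sides
- mug_2: white mug, 82 x 114 x 91 mm; bystander, loose; origin at the centre of its underside
- bottle_1: dropper bottle, 34 mm across, 102 mm high; bystander, loose; origin at the centre of its underside
- sample_cup_2: white and blue sample cup, 34 mm across, 24 mm high; bystander, loose; origin at the centre of its underside
- tape_roll: roll of tape, 100 mm across, 18 mm high; bystander, loose; origin at the centre of its underside
Things that resemble listed ones, but are neither listed nor needed, are in the scene too. Leave any purple look-alike of the part that bears block_b_center alone.

How it is judged (in metres and radians):
On the way, in this order (a step that is already met when the one before it is completed fails the run):
1. the block at the left place is squeezed there so that its nose gives (at least 4 mm for the softest, 1.5 mm for the middle one, 0.5 mm for the firmest) (((horizontal distance between middling_housing and place_left below 0.045 m and distance between middling_housing and middling_nose below 0.0235 m) or (horizontal distance between firmest_housing and place_left below 0.045 m and distance between firmest_housing and firmest_nose below 0.02451 m) or (horizontal distance between softest_housing and place_left below 0.045 m and distance between softest_housing and softest_nose below 0.0211 m))), for 0.2 s.
2. the block at the middle place is squeezed there so that its nose gives (at least 4 mm for the softest, 1.5 mm for the middle one, 0.5 mm for the firmest) (((horizontal distance between middling_housing and place_middle below 0.045 m and distance between middling_housing and middling_nose below 0.0235 m) or (horizontal distance between firmest_housing and place_middle below 0.045 m and distance between firmest_housing and firmest_nose below 0.02451 m) or (horizontal distance between softest_housing and place_middle below 0.045 m and distance between softest_housing and softest_nose below 0.0211 m))), for 0.2 s.
3. the block at the right place is squeezed there so that its nose gives (at least 4 mm for the softest, 1.5 mm for the middle one, 0.5 mm for the firmest), all three still on the mat (((horizontal distance between middling_housing and place_right below 0.045 m and distance between middling_housing and middling_nose below 0.0235 m) or (horizontal distance between firmest_housing and place_right below 0.045 m and distance between firmest_housing and firmest_nose below 0.02451 m) or (horizontal distance between softest_housing and place_right below 0.045 m and distance between softest_housing and softest_nose below 0.0211 m)) and horizontal distance between each of middling_housing, firmest_housing, softest_housing and place_middle below 0.125 m), for 0.2 s.
At the end, for the whole second after the job is handed in: The block that gives most stands in the green dish, the middle one in the yellow, the one that gives least in the red: flat on the floor (height within 3 mm, tilt under 0.1 rad), housing within 31 mm (dish x) and 26 mm (dish y) of the centre, staying so (x of middling_housing in the frame of dish_yellow between -0.031 and 0.031 m and y of middling_housing in the frame of dish_yellow between -0.026 and 0.026 m and z of middling_housing in the frame of dish_yellow between 0.021 and 0.027 m and angle between each of middling_housing, firmest_housing, softest_housing's own z axis and vertical below 0.1 rad and x of firmest_housing in the frame of dish_red between -0.031 and 0.031 m and y of firmest_housing in the frame of dish_red between -0.026 and 0.026 m and z of firmest_housing in the frame of dish_red between 0.021 and 0.027 m and x of softest_housing in the frame of dish_green between -0.031 and 0.031 m and y of softest_housing in the frame of dish_green between -0.026 and 0.026 m and z of softest_housing in the frame of dish_green between 0.021 and 0.027 m); the robot touches nothing.
It fails at once if a bystander (mug, dropper bottle, sample cup or tape roll) is shifted by more than 3 cm (distance of any of mug_2, bottle_1, sample_cup_2, tape_roll from where it was at the start of the episode above 0.03 m).
It fails at once if a plunger block is tipped over (angle between any of middling_housing, firmest_housing, softest_housing's own z axis and vertical above 0.7 rad).
It fails at once if a plunger block is dropped from more than about 3 cm ((height (world z) of middling_housing above 0.065 m and contact force between middling_housing and the fingers below 0.01 N) or (height (world z) of firmest_housing above 0.065 m and contact force between firmest_housing and the fingers below 0.01 N) or (height (world z) of softest_housing above 0.065 m and contact force between softest_housing and the fingers below 0.01 N)).
It also fails if it takes over 72 s, if anything falls off the work surface, if the arm or the gripper's body presses on something with over 40 N, if the wrist force passes 120 N, or if a joint passes its speed limit or range.

ROBOT

A 6-joint arm with a two-finger parallel gripper is mounted at the origin on a cart in front of the work surface, level with it; the furniture and walls round the work are solid. World frame = base frame: x ahead of the robot, y to its left, z up, the work surface at z = 0. Lengths are in m, angles in degrees, forces in N, time in s.
With the tool pointing down it reaches from about 0.4 to 0.825 m from the base axis. Payload 7 kg.
Tool frame: the origin (TCP) lies at the very end of the fingers, on their centre line; the grasp point (between the pads) lies 19 mm behind it; z points along the fingers, y is the line along which they close (so a half turn about z gives the same grasp; the last joint's range is limited). The gripper opens to 88 mm and grips with 3 to 60 N. Pads are 19 mm wide; open, the fingers measure 130 mm over their backs; the gripper's body (78 mm by 193 mm) begins 47 mm behind the grasp point.
Start: joints at [-56.201, 20.546, 0.682, 0, -70.136, -16.507], TCP at [0.201, -0.644, 0.227] pointing down, gripper open.
Joint ranges: [-176.03, 176.03], [-82.01, 121.73], [-58.28, 71.71], [-173.87, 95.51], [-174.79, -0.11], [-173.66, 173.66]. Speed limits (degrees/s): [136.94, 136.94, 172.46, 180, 180, 180].

INTERFACE

Orientations are given as [roll, pitch, yaw] about the fixed x, y, z axes, in that order (R = Rz(yaw) Ry(pitch) Rx(roll)).
In Python, from plant import r gives the robot as it stands. The module is installed in compiled form; this text tells all that it offers.
- The arm moves only by the tool jog_arm, never from a script. Its arguments are lists of equal length, an entry for each row: "travel": the shift along the tool's x, y, z each as a share of 50 cm, from -1 to 1, a list of three; "dr": the turn, a rotation vector about the tool's x, y, z each as a share of 360 degrees, from -1 to 1, a list of three; "claw": the opening, from 0 (shut) to 1 (fully open). A call has exactly 10 rows; each row is the pose to reach, as a shift and turn from the pose commanded when the call began, along the tool's axes at that moment, turning the shorter way round; what a row does not reach only later rows make up. A row lasts 1/8 s, in which the tool goes at most 62.5 mm and 10.7 degrees, less where a joint would pass 70% of its speed; a pose out of reach is approached as far as the arm can. A call with a number of a shift or a turn outside -1 to 1 is refused whole. A call with a gripper value outside its range is refused whole. The fingers move at their own pace and stop on an object; "newtons" is the grip in N (left out, the last holds). Time passes only in rows, so rows that repeat a pose let the fingers close, or fill a call up. It gives the time, the measured TCP pose, the force, the opening and the grip force at its end, in the units of the state.
- r.get_state(): the state, without advancing time (a new reading comes with each control period).
- r.capture(name): name is "scene" or "top" or "wrist"; returns a dict with "pixels" (400x640x3 uint8, red, green, blue), "range_z" (400x640 float32, m along the optical axis (not along the pixel's ray), 0 where there is no reading), "fx", "fy", "cx", "cy" (pixels), "position" and "attitude" of the camera in the world; the wrist camera has in their place "hand_eye" (4x4, takes a point from camera to tool coordinates, whose origin is the TCP and whose axes are the flange's). Camera axes: x right, y up, looking along -z (the intrinsics and any distortion apply to the point x, -y, -z); pixel columns grow to the right and rows downward; lengths in m; the calibration is good to about 2 mm. The wrist camera is an equidistant fisheye: a pixel r from the principal point sees the ray r / f radians off the axis. A picture is of the moment at which its call begins: read the wrist's pose just before it.
- r.close_job(): hands the job in; it is judged then, once.
Trained networks look in the newest picture that a camera, given by its name, has taken for a name from the list of things; names that differ only in an ending like _2 or _b are one class to them, and where a whole thing is asked for, a point or a joint stands for the part that bears it (a point fixed in the world has none). Each returns a list of dicts, best first, with "conf" (0 to 1); they miss things now and then, are a little off and sometimes report something else, mostly with a low value. They report only what shows in the picture. A call takes as long as a camera call. They do not tell look-alikes from the thing itself.
- r.boxes_of(name, camera): "extent" ([left, top, right, bottom] in pixels, round what is visible of it).
- r.regions_of(name, camera): "pixels" (400x640 bool, what is visible of it) and "extent" ([left, top, right, bottom] in pixels, round what is visible of it).
- r.tip_of(name, camera): "at" ([column, row] in pixels: a listed point, or the origin of a listed thing).
The state is a dict: "time_s": time; "joints": joint angles; "qd": joint speeds; "joint_torque": joint torques, N m; "tcp_pos": TCP position; "eef_rot": TCP orientation; "contact_force": force on the tool from outside, world axes, zero at the start; "moment": the same for the moment, N m; "gripper_width": finger opening in m; "gripper_force": force on a finger pad.
Only numpy, scipy, OpenCV 4.12 (cv2) and the standard library are available. Lean on these libraries where they do the work, as an engineer would, in place of code of your own. Each camera call takes 0.05 s, during which the arm holds its last target. There are 200 camera calls.

## Working session

There is one attempt and no reset: what is moved stays moved. The work goes in short steps, Python scripts to look and compute and a tool call to move; the robot and the scene stay as the last step left them, time stands still between calls to the robot, and variables do not carry over. Pictures are saved under pics/ and viewed, at most 10 in all, crops included, and the job is handed in when it is done.

Besides the shell and the picture viewer there is one more tool, called after ">>>" as name(argument=value, ...) on one line, values as JSON. jog_arm: Moves the arm, as the interface text tells. Its arguments: {"type":"object","properties":{"travel":{"type":"array"},"dr":{"type":"array"},"claw":{"type":"array"},"newtons":{"type":"number"}},"required":["travel","dr","claw"]}

```bash
mkdir -p pics
cat > h.py <<'E'
import numpy as np, cv2
from plant import r
from scipy.spatial.transform import Rotation as R
def rot(a):
    a=np.array(a,float)
    if a.shape==(3,3): return a
    if a.size==4: return R.from_quat(a).as_matrix()
    return R.from_euler('xyz',a,degrees=True).as_matrix()
def cloud(c):
    h,w=c["range_z"].shape; v,u=np.mgrid[:h,:w]; z=c["range_z"]
    P=np.stack([(u-c["cx"])/c["fx"]*z,-(v-c["cy"])/c["fy"]*z,-z],-1)
    return P@rot(c["attitude"]).T+np.array(c["position"])
def save(c,n): cv2.imwrite('pics/'+n,c["pixels"][:,:,::-1])
E
python3 - <<'E'
from h import *
print(r.get_state())
for n in("top","scene"):
    c=r.capture(n); save(c,n+'0.png'); np.savez(n+'0.npz',**{k:np.array(v) for k,v in c.items()})
    print(n,c["position"],c["attitude"],c["fx"],c["cx"],[k for k in c])
    W=cloud(c)
    for o in("block_a_center","dish_green","dish_yellow","dish_red","mug_2","bottle_1","sample_cup_2","tape_roll"):
        for d in r.regions_of(o,n)[:6]:
            m=d["pixels"]&(c["range_z"]>0); p=W[m]
            print(o,round(d["conf"],2),np.round(d["extent"]),p.min(0).round(3),p.max(0).round(3),np.median(p,0).round(3), c["pixels"][m].mean(0).round())
E
```

```text
{'time_s': 0.0, 'joints': array([-5.62004331e+01,  2.05920238e+01,  6.33730066e-01, -2.00089121e-02,
       -7.01363913e+01, -1.65080509e+01]), 'qd': array([ 0.01148725,  0.00550107, -0.06953429,  0.15941845,  0.04364446,
       -0.03416728]), 'joint_torque': array([-1.25665880e-03, -5.82719100e+01,  2.93058980e+01,  6.99707687e+00,
        7.01944882e-03, -2.02169063e-04]), 'tcp_pos': array([ 0.20047118, -0.64402655,  0.22561607]), 'eef_rot': array([ 1.79903873e+02, -8.87308361e-03, -1.62715291e+02]), 'contact_force': array([ 0.04218435, -0.83898681,  1.06462583]), 'moment': array([-0.0136543 ,  0.03551271,  0.01503688]), 'gripper_force': 0.0, 'gripper_width': 0.08784118618403047}
top [0.31793795 0.05104477 1.23254772] [ 10.64054705  -0.76053282 -91.11524857] 479.82386411738133 315.21377638710646 ['pixels', 'range_z', 'fx', 'fy', 'cx', 'cy', 'position', 'attitude']
block_a_center 0.84 [428. 186. 446. 204.] [ 0.532 -0.302  0.001] [ 0.585 -0.26   0.051] [ 0.563 -0.277  0.042] [176. 180. 160.]
dish_green 0.81 [250. 186. 284. 226.] [ 0.493  0.114 -0.002] [0.596 0.205 0.016] [0.546 0.161
[... 1159 characters left out ...]
147. 134.]
dish_yellow 0.65 [242. 176. 292. 199.] [ 0.482  0.199 -0.   ] [0.59  0.307 0.012] [0.535 0.246 0.007] [214. 203.  92.]
dish_red 0.59 [293. 194. 335. 222.] [ 0.504  0.026 -0.   ] [0.618 0.117 0.013] [0.555 0.071 0.006] [185.  60.  55.]
mug_2 0.77 [253. 117. 287. 152.] [0.643 0.343 0.001] [0.769 0.45  0.093] [0.676 0.384 0.061] [147. 152. 152.]
bottle_1 0.64 [299. 131. 309. 160.] [ 0.696  0.256 -0.001] [0.803 0.367 0.103] [0.708 0.269 0.044] [97. 99. 89.]
bottle_1 0.37 [254. 116. 287. 151.] [ 0.643  0.343 -0.002] [0.746 0.45  0.092] [0.676 0.385 0.061] [148. 153. 152.]
tape_roll 0.7 [328. 170. 364. 196.] [ 0.65   0.038 -0.003] [0.748 0.163 0.02 ] [0.695 0.087 0.014] [142. 131.  98.]
```

Run:
```python
import cv2
a=cv2.imread('pics/top0.png')[110:260,130:520]; cv2.imwrite('pics/topc.png',cv2.resize(a,None,fx=2,fy=2,interpolation=cv2.INTER_CUBIC))
a=cv2.imread('pics/scene0.png')[100:380,230:640]; cv2.imwrite('pics/scenec.png',cv2.resize(a,None,fx=1.9,fy=1.9,interpolation=cv2.INTER_CUBIC))
```

```text
(no output)
```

View pics/topc.png

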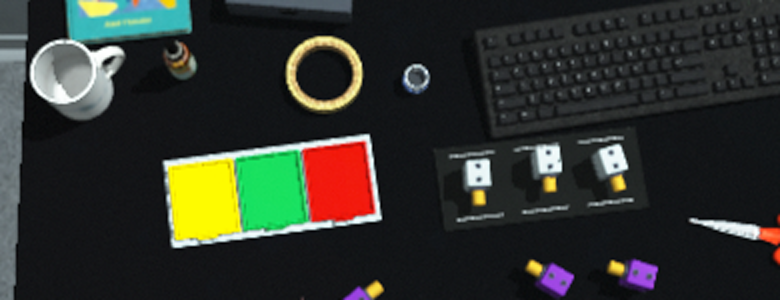

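View pics/scenec.png

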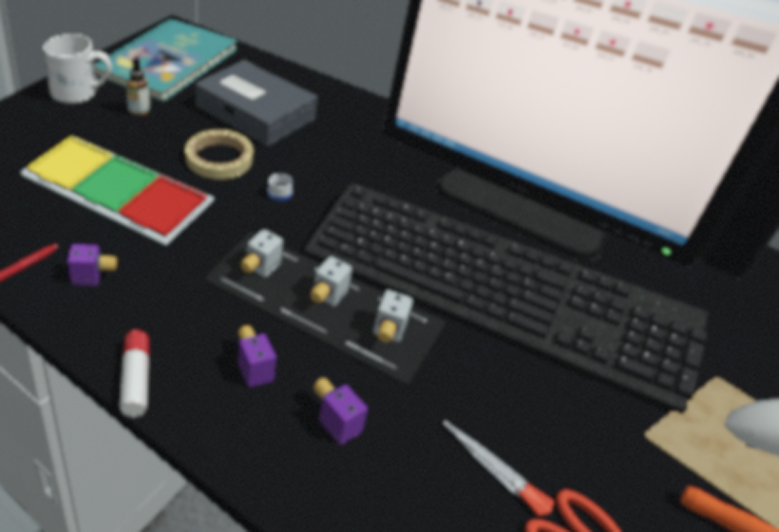

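The three white blocks stand on the mat, at crop pixels (478,178), (546,165) and (610,165). The dishes run yellow, green, red at (203,200), (272,190) and (338,180), and the purple decoys are nearer the robot. Next I'll measure the block poses.

```bash
cat > meas.py <<'E'
from h import *
from scipy import ndimage
def blocks(c,W,tag):
    hsv=cv2.cvtColor(c["pixels"],cv2.COLOR_RGB2HSV)
    ok=(c["range_z"]>0)&(W[...,0]>.49)&(W[...,0]<.66)&(W[...,1]<-.05)&(W[...,1]>-.42)
    top=ok&(W[...,2]>.038)&(W[...,2]<.06)&(hsv[...,1]<80)
    br=ok&(W[...,2]>.02)&(W[...,2]<.055)&(hsv[...,1]>110)&(hsv[...,0]<35)
    l,n=ndimage.label(top); lb,nb=ndimage.label(br)
    N=[W[lb==i].mean(0) for i in range(1,nb+1) if (lb==i).sum()>15]
    for i in range(1,n+1):
        p=W[l==i]
        if len(p)<30: continue
        t=(p.min(0)+p.max(0))/2; q=min(N,key=lambda a:np.hypot(*(a-t)[:2])) if N else t
        rc=cv2.minAreaRect((p[:,:2]*1000).astype(np.float32))
        d=(t-q)[:2]; print(tag,len(p),'top',t.round(4),p.mean(0).round(4),'nose',q.round(4),'yaw',np.degrees(np.arctan2(d[1],d[0])).round(1),'rect',np.round(rc[0],1),np.round(rc[1],1),round(rc[2],1))
if __name__=='__main__':
    for n in("top","scene"):
        c=np.load(n+'0.npz'); blocks(c,cloud(c),n)
        W=cloud(c); hsv=cv2.cvtColor(c["pixels"],cv2.COLOR_RGB2HSV)
        for nm,lo,hi in(("yellow",22,35),("green",45,85),("red",0,8)):
            m=(c["range_z"]>0)&(hsv[...,1]>120)&(hsv[...,0]>=lo)&(hsv[...,0]<=hi)&(W[...,0]>.45)&(W[...,0]<.64)&(W[...,1]>0)&(W[...,1]<.32)
            p=W[m]; rc=cv2.minAreaRect((p[:,:2]*1000).astype(np.float32)); print(nm,p.mean(0).round(4),np.round(rc[0],1),np.round(rc[1],1),round(rc[2],1),np.median(p[:,2]).round(4))
E
python3 meas.py
```

```text
top 167 top [ 0.5691 -0.2772  0.0447] [ 0.5688 -0.277   0.0445] nose [ 0.5417 -0.284   0.0354] yaw 13.9 rect [ 568.9 -278. ] [36.5 30.8] 17.2
top 165 top [ 0.5693 -0.1957  0.0449] [ 0.5697 -0.1951  0.0446] nose [ 0.5417 -0.1963  0.0355] yaw 1.3 rect [ 569.5 -195.9] [36.2 29.9] 2.9
top 168 top [ 0.5549 -0.1058  0.0453] [ 0.5544 -0.105   0.0446] nose [ 0.5265 -0.1056  0.035 ] yaw -0.4 rect [ 554.8 -105.7] [36.4 30.8] 0.5
yellow [0.5353 0.2471 0.0053] [534.8 247.1] [103.5  86.5] 6.9 0.0052
green [0.5456 0.1595 0.0055] [545.  159.6] [103.3  84.8] 6.5 0.0053
red [0.5556 0.0728 0.0054] [555.3  72.8] [102.9  83. ] 6.9 0.0053
scene 161 top [ 0.5552 -0.1053  0.0434] [ 0.5539 -0.1068  0.0444] nose [ 0.5247 -0.1071  0.0333] yaw 3.5 rect [ 555.2 -105.4] [38.1 29.6] 1.2
scene 179 top [ 0.57   -0.1952  0.0431] [ 0.5692 -0.197   0.0443] nose [ 0.54   -0.1988  0.0334] yaw 6.9 rect [ 570.3 -195.7] [36.9 29.9] 4.3
scene 207 top [ 0.57   -0.2776  0.0428] [ 0.5678 -0.2786  0.0443] nose [ 0.5401 -0.2863  0.0335] yaw 16.1 rect [ 569.2 -277.8] [38.1 29.8] 15.9
yellow [0.5371 0.2503 0.0065] [541.4 212.1] [110.6 194.7] 3.6 0.0065
green [0.5462 0.1585 0.0065] [545.6 157.5] [99.1 81.5] 7.5 0.0064
red [0.5569 0.0716 0.0066] [554.8  70.8] [103.6  83.2] 6.4 0.0063
```

```bash
cat > go.py <<'E'
import sys
from h import *
# usage: go.py x y z yaw [x y z yaw ...] -> shares for targets from the current pose
s=r.get_state(); Rm=rot(s["eef_rot"]); p=s["tcp_pos"]
print('t',round(s["time_s"],2),'p',p.round(4),'e',np.round(s["eef_rot"],2),'w',round(s["gripper_width"],4),'F',s["contact_force"].round(1),'g',round(s["gripper_force"],1),'j',s["joints"].round(0))
a=list(map(float,sys.argv[1:]))
for i in range(0,len(a),4):
    T=R.from_euler('xyz',[180,0,a[i+3]],degrees=True).as_matrix()
    print('travel',(Rm.T@(np.array(a[i:i+3])-p)/.5).round(4),'dr',(R.from_matrix(Rm.T@T).as_rotvec(degrees=True)/360).round(4))
E
python3 go.py .544 -.106 .14 -89.2
```

```text
t 0.9 p [ 0.2006 -0.6445  0.2266] e [-180.      0.   -162.71] w 0.0877 F [-0.1  0.7  0.4] g 0.0 j [-56.  21.   1.  -0. -70. -17.]
travel [-0.9758  0.8242  0.1732] dr [-0.     -0.     -0.2042]
```

>>> jog_arm(travel=[[-0.976, 0.824, 0.173], [-0.976, 0.824, 0.173], [-0.976, 0.824, 0.173], [-0.976, 0.824, 0.173], [-0.976, 0.824, 0.173], [-0.976, 0.824, 0.173], [-0.976, 0.824, 0.173], [-0.976, 0.824, 0.173], [-0.976, 0.824, 0.173], [-0.976, 0.824, 0.173]], dr=[[0, 0, -0.204], [0, 0, -0.204], [0, 0, -0.204], [0, 0, -0.204], [0, 0, -0.204], [0, 0, -0.204], [0, 0, -0.204], [0, 0, -0.204], [0, 0, -0.204], [0, 0, -0.204]], claw=[1, 1, 1, 1, 1, 1, 1, 1, 1, 1], newtons=20)

```text
time_s: 2.15
tcp_pos: [0.5348, -0.1204, 0.1429]
eef_rot: [-179.9, -0.0, -89.2]
contact_force: [1.4, -0.1, -0.1]
gripper_width: 0.0878
gripper_force: 0.0
```

```bash
python3 go.py .544 -.106 .14 -89.2
```

```text
t 2.15 p [ 0.5348 -0.1204  0.1429] e [-1.7994e+02 -1.0000e-02 -8.9250e+01] w 0.0878 F [ 1.4 -0.1 -0.1] g 0.0 j [  8.  13. -22.   0. -55.  -7.]
travel [-0.0285 -0.0188  0.0058] dr [-0.0002 -0.     -0.0001]
```

```bash
cat > wr.py <<'E'
from h import *
import sys
def wrist(name):
    s=r.get_state(); c=r.capture("wrist"); save(c,name)
    h,w=c["range_z"].shape; v,u=np.mgrid[:h,:w]; x=(u-c["cx"])/c["fx"]; y=(v-c["cy"])/c["fy"]
    rr=np.hypot(x,y)+1e-9; k=np.tan(np.minimum(rr,1.5))/rr; z=c["range_z"]
    P=np.stack([x*k*z,-y*k*z,-z,np.ones_like(z)],-1)@np.array(c["hand_eye"]).T
    return c,P[...,:3]@rot(s["eef_rot"]).T+s["tcp_pos"],s
if __name__=='__main__':
    from meas import blocks
    c,W,s=wrist(sys.argv[1]); print(s["tcp_pos"].round(4)); blocks(c,W,'wrist')
    np.savez('w.npz',W=W,pixels=c["pixels"],range_z=c["range_z"])
E
python3 wr.py w1.png; python3 go.py .544 -.106 .14 -89.2 .544 -.106 .012 -89.2
```

```text
[ 0.5348 -0.1204  0.1429]
wrist 1355 top [ 0.5713 -0.2758  0.0431] [ 0.5704 -0.2752  0.0449] nose [ 0.5433 -0.2817  0.0356] yaw 12.0 rect [ 569.3 -276.7] [38.4 30. ] 16.2
wrist 1491 top [ 0.5708 -0.1946  0.0433] [ 0.571  -0.1948  0.0451] nose [ 0.5433 -0.1959  0.0358] yaw 2.7 rect [ 570.5 -194.7] [38.2 30.2] 2.0
wrist 1310 top [ 0.5557 -0.1047  0.0431] [ 0.556  -0.1058  0.045 ] nose [ 0.5278 -0.1063  0.0359] yaw 3.3 rect [ 555.7 -104.8] [35.4 29.8] 1.9
t 2.2 p [ 0.5383 -0.1159  0.1418] e [-1.7989e+02  2.0000e-02 -8.9100e+01] w 0.0875 F [3.9 4.6 0.4] g 0.0 j [  8.  13. -22.  -0. -55.  -7.]
travel [-0.0197 -0.0117  0.0037] dr [-0.0003  0.0001  0.0003]
travel [-0.0196 -0.0112  0.2597] dr [-0.0003  0.0001  0.0003]
```

View pics/w1.png

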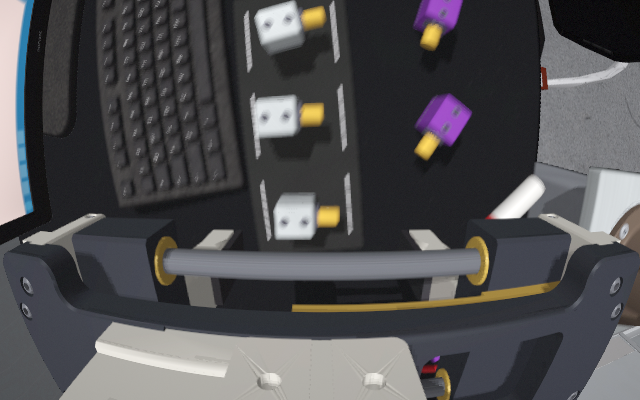

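The wrist view shows the three blocks at (295,215), (280,117) and (278,27), which agrees with the other cameras. I'll let the arm settle lower, then correct.

>>> jog_arm(travel=[[0, 0, 0], [0, 0, 0.12], [0, 0, 0.12], [0, 0, 0.12], [0, 0, 0.12], [0, 0, 0.12], [0, 0, 0.12], [0, 0, 0.12], [0, 0, 0.12], [0, 0, 0.12]], dr=[[0, 0, 0], [0, 0, 0], [0, 0, 0], [0, 0, 0], [0, 0, 0], [0, 0, 0], [0, 0, 0], [0, 0, 0], [0, 0, 0], [0, 0, 0]], claw=[1, 1, 1, 1, 1, 1, 1, 1, 1, 1])

```text
time_s: 3.45
tcp_pos: [0.5336, -0.1223, 0.0826]
eef_rot: [180.0, -0.0, -89.3]
contact_force: [0.7, -0.5, 0.1]
gripper_width: 0.0877
gripper_force: 0.0
```

```bash
python3 go.py .5443 -.1055 .012 -88.8
```

```text
t 3.45 p [ 0.5336 -0.1223  0.0826] e [179.99  -0.   -89.27] w 0.0877 F [ 0.7 -0.5  0.1] g 0.0 j [  8.  17. -26.  -0. -47.  -7.]
travel [-0.0334 -0.0218  0.1412] dr [ 0.     -0.     -0.0013]
```

>>> jog_arm(travel=[[-0.033, -0.022, 0], [-0.033, -0.022, 0], [-0.033, -0.022, 0.07], [-0.033, -0.022, 0.11], [-0.033, -0.022, 0.141], [-0.033, -0.022, 0.141], [-0.033, -0.022, 0.141], [-0.033, -0.022, 0.141], [-0.033, -0.022, 0.141], [-0.033, -0.022, 0.141]], dr=[[0, 0, -0.001], [0, 0, -0.001], [0, 0, -0.001], [0, 0, -0.001], [0, 0, -0.001], [0, 0, -0.001], [0, 0, -0.001], [0, 0, -0.001], [0, 0, -0.001], [0, 0, -0.001]], claw=[1, 1, 1, 1, 1, 1, 1, 0, 0, 0], newtons=20)

```text
time_s: 4.7
tcp_pos: [0.5447, -0.1057, 0.0126]
eef_rot: [-180.0, 0.0, -88.9]
contact_force: [0.3, -0.0, -0.7]
gripper_width: 0.0632
gripper_force: 0.0
```

```bash
python3 go.py
```

```text
t 4.7 p [ 0.5447 -0.1057  0.0126] e [-1.7996e+02  1.0000e-02 -8.8910e+01] w 0.0632 F [ 0.3 -0.  -0.7] g 0.0 j [  9.  23. -29.   0. -38.  -8.]
```

>>> jog_arm(travel=[[0, 0, 0], [0, 0, 0], [0, 0, 0], [0, 0, 0], [0, 0, 0], [0, 0, 0], [0, 0, 0], [0, 0, 0], [0, 0, 0], [0, 0, 0]], dr=[[0, 0, 0], [0, 0, 0], [0, 0, 0], [0, 0, 0], [0, 0, 0], [0, 0, 0], [0, 0, 0], [0, 0, 0], [0, 0, 0], [0, 0, 0]], claw=[0, 0, 0, 0, 0, 0, 0, 0, 0, 0], newtons=20)

```text
time_s: 5.95
tcp_pos: [0.545, -0.1057, 0.0125]
eef_rot: [-179.9, -0.0, -88.9]
contact_force: [2.2, -0.0, 4.6]
gripper_width: 0.0531
gripper_force: 20.0
```

```bash
python3 go.py .5443 -.1055 .08 -88.8 .5596 -.1955 .08 -87.3  .5596 -.1955 .012 -87.3
```

```text
t 5.95 p [ 0.545  -0.1057  0.0125] e [-179.95   -0.    -88.9 ] w 0.0531 F [ 2.2 -0.   4.6] g 20.0 j [  9.  23. -29.   0. -38.  -8.]
travel [-0.0004  0.0013 -0.1351] dr [-0.0002 -0.     -0.0003]
travel [ 0.1802 -0.0258 -0.1351] dr [-0.0002 -0.     -0.0044]
travel [ 0.1802 -0.0257  0.0009] dr [-0.0002 -0.     -0.0044]
```

The left block gave about 2.9 mm, so it is the firmest. Next is the middle block.

>>> jog_arm(travel=[[0, 0, 0], [0, 0, 0], [0, 0, 0], [0, 0, 0], [0, 0, -0.07], [0, 0, -0.135], [0, 0, -0.135], [0.18, -0.026, -0.135], [0.18, -0.026, -0.135], [0.18, -0.026, -0.135]], dr=[[0, 0, 0], [0, 0, 0], [0, 0, 0], [0, 0, 0], [0, 0, 0], [0, 0, 0], [0, 0, 0], [0, 0, -0.005], [0, 0, -0.005], [0, 0, -0.005]], claw=[1, 1, 1, 1, 1, 1, 1, 1, 1, 1])

```text
time_s: 7.2
tcp_pos: [0.5586, -0.197, 0.0784]
eef_rot: [179.9, 0.0, -87.3]
contact_force: [-0.2, 2.0, 0.4]
gripper_width: 0.0876
gripper_force: 0.0
```

```bash
python3 go.py .5596 -.1955 .08 -87 .5596 -.1955 .012 -87
```

```text
t 7.2 p [ 0.5586 -0.197   0.0784] e [ 1.7991e+02  1.0000e-02 -8.7270e+01] w 0.0876 F [-0.2  2.   0.4] g 0.0 j [ -1.  21. -21.  -0. -49.   3.]
travel [-0.003  -0.0022 -0.0031] dr [ 0.0003  0.     -0.0008]
travel [-0.0029 -0.0024  0.1329] dr [ 0.0003  0.     -0.0008]
```

>>> jog_arm(travel=[[0, 0, 0.03], [0, 0, 0.07], [0, 0, 0.11], [0, 0, 0.134], [0, 0, 0.134], [0, 0, 0.134], [0, 0, 0.134], [0, 0, 0.134], [0, 0, 0.134], [0, 0, 0.134]], dr=[[0, 0, -0.001], [0, 0, -0.001], [0, 0, -0.001], [0, 0, -0.001], [0, 0, -0.001], [0, 0, -0.001], [0, 0, -0.001], [0, 0, -0.001], [0, 0, -0.001], [0, 0, -0.001]], claw=[1, 1, 1, 1, 1, 1, 0, 0, 0, 0])

```text
time_s: 8.45
tcp_pos: [0.5597, -0.1955, 0.013]
eef_rot: [-179.9, -0.0, -86.7]
contact_force: [1.1, -0.0, 0.8]
gripper_width: 0.0531
gripper_force: 4.3
```

>>> jog_arm(travel=[[0, 0, 0], [0, 0, 0], [0, 0, 0], [0, 0, 0], [0, 0, 0], [0, 0, 0], [0, 0, 0], [0, 0, 0], [0, 0, 0], [0, 0, 0]], dr=[[0, 0, 0], [0, 0, 0], [0, 0, 0], [0, 0, 0], [0, 0, 0], [0, 0, 0], [0, 0, 0], [0, 0, 0], [0, 0, 0], [0, 0, 0]], claw=[0, 0, 0, 0, 0, 0, 0, 0, 0, 0])

```text
time_s: 9.7
tcp_pos: [0.5597, -0.1955, 0.013]
eef_rot: [-179.9, -0.0, -86.7]
contact_force: [2.5, -0.4, 4.6]
gripper_width: 0.0408
gripper_force: 20.0
```

```bash
python3 go.py .5596 -.1955 .08 -87 .559 -.2803 .08 -73.8
```

```text
t 9.7 p [ 0.5597 -0.1955  0.013 ] e [-1.7995e+02 -1.0000e-02 -8.6740e+01] w 0.0408 F [ 2.5 -0.4  4.6] g 20.0 j [ -0.  25. -24.   0. -41.   4.]
travel [ 1.00e-04  1.00e-04 -1.34e-01] dr [-0.0001 -0.      0.0007]
travel [ 0.1693  0.011  -0.134 ] dr [-0.0001 -0.0001 -0.0359]
```

The middle block gave about 15 mm, so it is the softest. Next is the right block.

>>> jog_arm(travel=[[0, 0, 0], [0, 0, 0], [0, 0, 0], [0, 0, 0], [0, 0, 0], [0, 0, -0.07], [0, 0, -0.134], [0.08, 0.005, -0.134], [0.169, 0.011, -0.134], [0.169, 0.011, -0.134]], dr=[[0, 0, 0], [0, 0, 0], [0, 0, 0], [0, 0, 0], [0, 0, 0], [0, 0, 0], [0, 0, -0.01], [0, 0, -0.036], [0, 0, -0.036], [0, 0, -0.036]], claw=[1, 1, 1, 1, 1, 1, 1, 1, 1, 1])

```text
time_s: 10.95
tcp_pos: [0.5581, -0.2824, 0.0794]
eef_rot: [180.0, -0.0, -74.0]
contact_force: [-0.2, 1.5, 0.6]
gripper_width: 0.0877
gripper_force: 0.0
```

```bash
python3 go.py .559 -.2803 .08 -73.8 .559 -.2803 .012 -73.8
```

```text
t 10.95 p [ 0.5581 -0.2824  0.0794] e [179.99  -0.   -73.95] w 0.0877 F [-0.2  1.5  0.6] g 0.0 j [ -9.  23. -16.   0. -51.  25.]
travel [-0.0035 -0.0028 -0.0013] dr [ 0.     -0.     -0.0004]
travel [-0.0035 -0.0028  0.1347] dr [ 0.     -0.     -0.0004]
```

>>> jog_arm(travel=[[0, 0, 0.03], [0, 0, 0.07], [0, 0, 0.11], [0, 0, 0.134], [0, 0, 0.134], [0, 0, 0.134], [0, 0, 0.134], [0, 0, 0.134], [0, 0, 0.134], [0, 0, 0.134]], dr=[[0, 0, 0], [0, 0, 0], [0, 0, 0], [0, 0, 0], [0, 0, 0], [0, 0, 0], [0, 0, 0], [0, 0, 0], [0, 0, 0], [0, 0, 0]], claw=[1, 1, 1, 1, 1, 1, 0, 0, 0, 0])

```text
time_s: 12.2
tcp_pos: [0.5592, -0.2802, 0.0131]
eef_rot: [-179.9, -0.0, -73.8]
contact_force: [1.0, 0.0, 0.2]
gripper_width: 0.0534
gripper_force: 8.9
```

>>> jog_arm(travel=[[0, 0, 0], [0, 0, 0], [0, 0, 0], [0, 0, 0], [0, 0, 0], [0, 0, 0], [0, 0, 0], [0, 0, 0], [0, 0, 0], [0, 0, 0]], dr=[[0, 0, 0], [0, 0, 0], [0, 0, 0], [0, 0, 0], [0, 0, 0], [0, 0, 0], [0, 0, 0], [0, 0, 0], [0, 0, 0], [0, 0, 0]], claw=[0, 0, 0, 0, 0, 0, 0, 0, 0, 0])

```text
time_s: 13.45
tcp_pos: [0.5591, -0.2803, 0.013]
eef_rot: [-179.9, -0.0, -73.8]
contact_force: [3.4, 0.9, 5.0]
gripper_width: 0.0497
gripper_force: 20.0
```

```bash
python3 go.py .559 -.2803 .14 -73.8 .569 -.2775 .14 -163.8
```

```text
t 13.45 p [ 0.5591 -0.2803  0.013 ] e [-1.7995e+02 -4.0000e-02 -7.3780e+01] w 0.0497 F [3.4 0.9 5. ] g 20.0 j [ -9.  28. -19.   0. -43.  25.]
travel [ 2.000e-04 -1.000e-04 -2.539e-01] dr [-0.0001 -0.0001  0.0001]
travel [ 0.0004 -0.0208 -0.2539] dr [-2.000e-04  0.000e+00  2.501e-01]
```

The right block gave about 6.3 mm, so it is the middling one. Next: open, rise and turn crosswise.

>>> jog_arm(travel=[[0, 0, 0], [0, 0, 0], [0, 0, 0], [0, 0, 0], [0, 0, -0.1], [0, 0, -0.2], [0, -0.02, -0.254], [0, -0.02, -0.254], [0, -0.02, -0.254], [0, -0.02, -0.254]], dr=[[0, 0, 0], [0, 0, 0], [0, 0, 0], [0, 0, 0], [0, 0, 0], [0, 0, 0.03], [0, 0, 0.25], [0, 0, 0.25], [0, 0, 0.25], [0, 0, 0.25]], claw=[1, 1, 1, 1, 1, 1, 0.6, 0.6, 0.6, 0.6])

```text
time_s: 14.7
tcp_pos: [0.5679, -0.2771, 0.1395]
eef_rot: [180.0, 0.0, -127.9]
contact_force: [0.3, -0.2, -0.7]
gripper_width: 0.0552
gripper_force: 0.0
```

```bash
python3 wr.py w2.png;  python3 - <<'E'
from meas import *
c=r.capture("top"); blocks(c,cloud(c),'top')
c=r.capture("scene"); blocks(c,cloud(c),'scene')
E
python3 go.py .569 -.2775 .1 -163.8 .569 -.2775 .012 -163.8
```

```text
[ 0.5679 -0.2771  0.1395]
wrist 1483 top [ 0.5664 -0.2788  0.0431] [ 0.5653 -0.2796  0.0448] nose [ 0.5383 -0.2874  0.0353] yaw 17.0 rect [ 565.3 -278.8] [38.9 30.9] 16.0
wrist 78 top [ 0.578  -0.1859  0.0449] [ 0.5782 -0.1863  0.0453] nose [ 0.5383 -0.2874  0.0353] yaw 68.7 rect [ 577.5 -186.2] [ 8.2 14.1] 7.1
scene 168 top [ 0.5531 -0.1052  0.0438] [ 0.5509 -0.1069  0.0443] nose [ 0.5217 -0.1071  0.0339] yaw 3.6 rect [ 553.  -105.2] [38.1 30.1] 1.4
scene 183 top [ 0.5651 -0.196   0.0437] [ 0.5627 -0.1974  0.0444] nose [ 0.5331 -0.1986  0.034 ] yaw 4.7 rect [ 565.5 -196.2] [40.5 30. ] 4.1
scene 205 top [ 0.566  -0.2789  0.043 ] [ 0.5636 -0.2802  0.0443] nose [ 0.5359 -0.2884  0.0335] yaw 17.5 rect [ 565.  -279.6] [38.2 29.8] 15.9
t 14.85 p [ 0.5679 -0.2772  0.1395] e [ 1.7997e+02 -1.0000e-02 -1.2731e+02] w 0.053 F [-0.4  0.2  0.1] g 0.0 j [ -8.  20. -12.  -0. -58. -29.]
travel [-0.0008 -0.0021  0.079 ] dr [ 1.000e-04 -0.000e+00  1.014e-01]
travel [-0.0008 -0.0022  0.255 ] dr [ 1.000e-04 -0.000e+00  1.014e-01]
```

```bash
python3 go.py .565 -.279 .08 -164 .565 -.279 .0115 -164
```

```text
t 14.85 p [ 0.5679 -0.2772  0.1395] e [ 1.7997e+02 -1.0000e-02 -1.2731e+02] w 0.053 F [-0.4  0.2  0.1] g 0.0 j [ -8.  20. -12.  -0. -58. -29.]
travel [0.0065 0.0024 0.119 ] dr [ 1.000e-04 -0.000e+00  1.019e-01]
travel [0.0064 0.0024 0.256 ] dr [ 1.000e-04 -0.000e+00  1.019e-01]
```

>>> jog_arm(travel=[[0.006, 0.002, 0], [0.006, 0.002, 0.05], [0.006, 0.002, 0.1], [0.006, 0.002, 0.12], [0.006, 0.002, 0.17], [0.006, 0.002, 0.22], [0.006, 0.002, 0.256], [0.006, 0.002, 0.256], [0.006, 0.002, 0.256], [0.006, 0.002, 0.256]], dr=[[0, 0, 0.102], [0, 0, 0.102], [0, 0, 0.102], [0, 0, 0.102], [0, 0, 0.102], [0, 0, 0.102], [0, 0, 0.102], [0, 0, 0.102], [0, 0, 0.102], [0, 0, 0.102]], claw=[0.6, 0.6, 0.6, 0.6, 0.6, 0.6, 0.6, 0.6, 0, 0], newtons=25)

```text
time_s: 16.1
tcp_pos: [0.5662, -0.2793, 0.0128]
eef_rot: [-179.9, 0.1, -164.2]
contact_force: [0.4, -0.7, -0.4]
gripper_width: 0.0382
gripper_force: 0.0
```

>>> jog_arm(travel=[[0, 0, 0], [0, 0, 0], [0, 0, 0], [0, 0, 0], [0, 0, -0.03], [0, 0, -0.07], [0, 0, -0.12], [0, 0, -0.16], [0, 0, -0.16], [0, 0, -0.16]], dr=[[0, 0, 0], [0, 0, 0], [0, 0, 0], [0, 0, 0], [0, 0, 0], [0, 0, 0], [0, 0, 0], [0, 0, 0], [0, 0, 0], [0, 0, 0]], claw=[0, 0, 0, 0, 0, 0, 0, 0, 0, 0], newtons=25)

```text
time_s: 17.35
tcp_pos: [0.5648, -0.2788, 0.091]
eef_rot: [180.0, -0.0, -164.2]
contact_force: [-0.4, 0.6, -2.7]
gripper_width: 0.03
gripper_force: 25.0
```

```bash
python3 go.py .535 .247 .09 -173 .535 .247 .0135 -173
```

```text
t 17.35 p [ 0.5648 -0.2788  0.091 ] e [ 1.7995e+02 -4.0000e-02 -1.6424e+02] w 0.03 F [-0.4  0.6 -2.7] g 25.0 j [ -9.  23. -15.  -0. -52. -66.]
travel [-0.2282  1.0284  0.0027] dr [ 0.0001 -0.0001  0.0243]
travel [-0.2283  1.0283  0.1557] dr [ 0.0001 -0.0001  0.0243]
```

>>> jog_arm(travel=[[-0.015, 0.05, 0], [-0.03, 0.15, 0], [-0.055, 0.25, 0], [-0.08, 0.36, 0], [-0.105, 0.47, 0], [-0.13, 0.58, 0], [-0.155, 0.69, 0], [-0.18, 0.8, 0], [-0.2, 0.9, 0], [-0.217, 0.98, 0]], dr=[[0, 0, 0], [0, 0, 0.005], [0, 0, 0.01], [0, 0, 0.015], [0, 0, 0.02], [0, 0, 0.024], [0, 0, 0.024], [0, 0, 0.024], [0, 0, 0.024], [0, 0, 0.024]], claw=[0, 0, 0, 0, 0, 0, 0, 0, 0, 0])

```text
time_s: 18.6
tcp_pos: [0.5357, 0.2236, 0.0905]
eef_rot: [-179.9, -0.1, -172.8]
contact_force: [0.5, -1.0, -2.5]
gripper_width: 0.0299
gripper_force: 25.0
```

>>> jog_arm(travel=[[0, 0.047, 0], [0, 0.047, 0], [0, 0.047, 0], [0, 0.047, 0.04], [0, 0.047, 0.08], [0, 0.047, 0.1], [0, 0.047, 0.1], [0, 0.047, 0.1], [0, 0.047, 0.1], [0, 0.047, 0.1]], dr=[[0, 0, 0], [0, 0, 0], [0, 0, 0], [0, 0, 0], [0, 0, 0], [0, 0, 0], [0, 0, 0], [0, 0, 0], [0, 0, 0], [0, 0, 0]], claw=[0, 0, 0, 0, 0, 0, 0, 0, 0, 0])

```text
time_s: 19.85
tcp_pos: [0.534, 0.2455, 0.0422]
eef_rot: [180.0, 0.0, -172.9]
contact_force: [0.7, 0.2, -3.1]
gripper_width: 0.0304
gripper_force: 25.0
```

```bash
python3 go.py .535 .247 .0145 -173; python3 wr.py w3.png >/dev/null
```

```text
t 19.85 p [0.534  0.2455 0.0422] e [ 1.7997e+02  4.0000e-02 -1.7286e+02] w 0.0304 F [ 0.7  0.2 -3.1] g 25.0 j [  44.   23.  -23.    0.  -44. -127.]
travel [-0.0024  0.0027  0.0554] dr [0.0001 0.0001 0.0004]
```

View pics/w3.png

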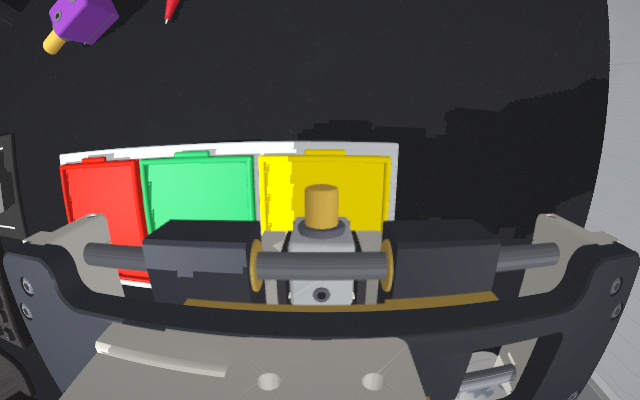

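The wrist view shows the block at (322,240), upright and over the middle of the yellow dish. I'll lower and release it.

>>> jog_arm(travel=[[0, 0, 0.02], [0, 0, 0.035], [0, 0, 0.048], [0, 0, 0.054], [0, 0, 0.057], [0, 0, 0.057], [0, 0, 0.057], [0, 0, 0.057], [0, 0, 0.057], [0, 0, 0.057]], dr=[[0, 0, 0], [0, 0, 0], [0, 0, 0], [0, 0, 0], [0, 0, 0], [0, 0, 0], [0, 0, 0], [0, 0, 0], [0, 0, 0], [0, 0, 0]], claw=[0, 0, 0, 0, 0, 0, 0, 0.6, 0.6, 0.6])

```text
time_s: 21.15
tcp_pos: [0.5339, 0.2453, 0.0131]
eef_rot: [-180.0, 0.0, -172.9]
contact_force: [0.1, -0.7, -0.5]
gripper_width: 0.0512
gripper_force: 0.0
```

>>> jog_arm(travel=[[0, 0, 0], [0, 0, -0.04], [0, 0, -0.1], [0, 0, -0.16], [0, -0.06, -0.18], [0, -0.18, -0.18], [0, -0.3, -0.18], [0, -0.42, -0.18], [0, -0.54, -0.18], [0, -0.62, -0.18]], dr=[[0, 0, 0], [0, 0, 0], [0, 0, 0], [0, 0, 0], [0, 0, 0], [0, 0, 0], [0, 0, 0], [0, 0, 0], [0, 0, 0], [0, 0, 0]], claw=[0.6, 0.6, 0.6, 0.6, 0.6, 0.6, 0.6, 0.6, 0.6, 0.6])

```text
time_s: 22.4
tcp_pos: [0.5722, -0.0648, 0.1032]
eef_rot: [-180.0, -0.0, -172.9]
contact_force: [0.6, 0.1, 0.2]
gripper_width: 0.0525
gripper_force: 0.0
```

```bash
python3 - <<'E'
from meas import *
c=r.capture("top"); save(c,'t4.png'); W=cloud(c); blocks(c,W,'top')
hsv=cv2.cvtColor(c["pixels"],cv2.COLOR_RGB2HSV)
m=(W[...,1]>.2)&(W[...,1]<.3)&(W[...,0]>.48)&(W[...,0]<.6)&(W[...,2]>.04)
print('placed',W[m].mean(0),W[m].min(0),W[m].max(0),m.sum())
E
python3 go.py .5645 -.196 .1 -177 .5645 -.196 .0115 -177
```

```text
top 145 top [ 0.5633 -0.196   0.0441] [ 0.5618 -0.1966  0.0446] nose [ 0.5351 -0.1961  0.0352] yaw 0.3 rect [ 563.3 -196. ] [35.5 28.7] 0.0
top 166 top [ 0.5522 -0.1051  0.0449] [ 0.5518 -0.1047  0.0447] nose [ 0.5238 -0.1051  0.0344] yaw 0.0 rect [ 552.2 -105.2] [30.7 35.7] 89.3
placed [0.53191077 0.24477796 0.04644736] [0.49893605 0.22710526 0.040008  ] [0.54970804 0.26079433 0.05416477] 147
t 22.45 p [ 0.5722 -0.0676  0.103 ] e [-1.7996e+02 -4.0000e-02 -1.7299e+02] w 0.0528 F [ 0.9 -2.6  0.6] g 0.0 j [ 13.  18. -21.   0. -51. -96.]
travel [ 0.0467 -0.2529  0.0061] dr [-0.0001 -0.0001  0.0111]
travel [ 0.0465 -0.2528  0.1831] dr [-0.0001 -0.0001  0.0111]
```

>>> jog_arm(travel=[[0.02, -0.11, 0], [0.04, -0.22, 0], [0.05, -0.263, 0], [0.05, -0.263, 0.05], [0.05, -0.263, 0.1], [0.05, -0.263, 0.15], [0.05, -0.263, 0.183], [0.05, -0.263, 0.183], [0.05, -0.263, 0.183], [0.05, -0.263, 0.183]], dr=[[0, 0, 0.013], [0, 0, 0.013], [0, 0, 0.013], [0, 0, 0.013], [0, 0, 0.013], [0, 0, 0.013], [0, 0, 0.013], [0, 0, 0.013], [0, 0, 0.013], [0, 0, 0.013]], claw=[0.6, 0.6, 0.6, 0.6, 0.6, 0.6, 0.6, 0.6, 0, 0])

```text
time_s: 23.7
tcp_pos: [0.5645, -0.1959, 0.0127]
eef_rot: [-180.0, 0.1, -177.5]
contact_force: [-0.8, -0.2, -0.3]
gripper_width: 0.0379
gripper_force: 0.0
```

>>> jog_arm(travel=[[0, 0, 0], [0, 0, 0], [0, 0, 0], [0, 0, 0], [0, 0, -0.03], [0, 0, -0.07], [0, 0, -0.12], [0, 0, -0.16], [0, 0, -0.16], [0, 0, -0.16]], dr=[[0, 0, 0], [0, 0, 0], [0, 0, 0], [0, 0, 0], [0, 0, 0], [0, 0, 0], [0, 0, 0], [0, 0, 0], [0, 0, 0], [0, 0, 0]], claw=[0, 0, 0, 0, 0, 0, 0, 0, 0, 0])

```text
time_s: 24.95
tcp_pos: [0.5632, -0.1958, 0.0912]
eef_rot: [180.0, -0.0, -177.6]
contact_force: [0.7, 0.4, -1.7]
gripper_width: 0.0297
gripper_force: 25.0
```

```bash
python3 go.py .5455 .159 .091 -173
```

```text
t 24.95 p [ 0.5632 -0.1958  0.0912] e [ 1.7998e+02 -4.0000e-02 -1.7756e+02] w 0.0297 F [ 0.7  0.4 -1.7] g 25.0 j [ -0.  20. -19.  -0. -51. -87.]
travel [5.200e-03 7.104e-01 6.000e-04] dr [ 0.0001 -0.0001 -0.0127]
```

>>> jog_arm(travel=[[0, 0.05, 0], [0, 0.15, 0], [0, 0.25, 0], [0, 0.36, 0], [0.005, 0.47, 0], [0.005, 0.58, 0], [0.005, 0.67, 0], [0.005, 0.71, 0], [0.005, 0.71, 0], [0.005, 0.71, 0]], dr=[[0, 0, 0], [0, 0, 0], [0, 0, -0.005], [0, 0, -0.01], [0, 0, -0.013], [0, 0, -0.013], [0, 0, -0.013], [0, 0, -0.013], [0, 0, -0.013], [0, 0, -0.013]], claw=[0, 0, 0, 0, 0, 0, 0, 0, 0, 0])

```text
time_s: 26.2
tcp_pos: [0.5456, 0.1577, 0.0911]
eef_rot: [-180.0, -0.1, -172.9]
contact_force: [-0.1, -0.2, -3.1]
gripper_width: 0.0299
gripper_force: 25.0
```

```bash
python3 go.py .5455 .159 .0133 -173
```

```text
t 26.2 p [0.5456 0.1577 0.0911] e [-1.7997e+02 -8.0000e-02 -1.7289e+02] w 0.0299 F [-0.1 -0.2 -3.1] g 25.0 j [  36.   18.  -23.   -0.  -49. -119.]
travel [-0.0003  0.0028  0.1555] dr [-0.0001 -0.0002  0.0003]
```

>>> jog_arm(travel=[[0, 0.002, 0.04], [0, 0.002, 0.09], [0, 0.002, 0.13], [0, 0.002, 0.148], [0, 0.002, 0.156], [0, 0.002, 0.156], [0, 0.002, 0.156], [0, 0.002, 0.156], [0, 0.002, 0.156], [0, 0.002, 0.156]], dr=[[0, 0, 0], [0, 0, 0], [0, 0, 0], [0, 0, 0], [0, 0, 0], [0, 0, 0], [0, 0, 0], [0, 0, 0], [0, 0, 0], [0, 0, 0]], claw=[0, 0, 0, 0, 0, 0, 0, 0.6, 0.6, 0.6])

```text
time_s: 27.45
tcp_pos: [0.546, 0.1598, 0.0137]
eef_rot: [180.0, 0.0, -172.9]
contact_force: [0.6, 0.3, -1.2]
gripper_width: 0.051
gripper_force: 0.0
```

```bash
python3 go.py .552 -.105 .103 -179 .552 -.105 .0115 -179
```

```text
t 27.45 p [0.546  0.1598 0.0137] e [ 1.7999e+02  1.0000e-02 -1.7286e+02] w 0.051 F [ 0.6  0.3 -1.2] g 0.0 j [  36.   24.  -27.   -0.  -39. -119.]
travel [ 0.054  -0.5269 -0.1786] dr [0.     0.     0.0171]
travel [ 0.054  -0.5269  0.0044] dr [0.     0.     0.0171]
```

>>> jog_arm(travel=[[0, 0, 0], [0, 0, -0.04], [0, 0, -0.1], [0, 0, -0.16], [0, -0.04, -0.18], [0.01, -0.15, -0.18], [0.03, -0.27, -0.18], [0.045, -0.39, -0.18], [0.054, -0.5, -0.18], [0.054, -0.527, -0.18]], dr=[[0, 0, 0], [0, 0, 0], [0, 0, 0], [0, 0, 0], [0, 0, 0], [0, 0, 0.01], [0, 0, 0.017], [0, 0, 0.017], [0, 0, 0.017], [0, 0, 0.017]], claw=[0.6, 0.6, 0.6, 0.6, 0.6, 0.6, 0.6, 0.6, 0.6, 0.6])

```text
time_s: 28.7
tcp_pos: [0.5506, -0.1087, 0.1028]
eef_rot: [-180.0, -0.1, -179.2]
contact_force: [-0.0, -0.0, 0.0]
gripper_width: 0.0526
gripper_force: 0.0
```

>>> jog_arm(travel=[[0, 0, 0], [0, 0, 0.05], [0, 0, 0.1], [0, 0, 0.15], [0, 0, 0.184], [0, 0, 0.184], [0, 0, 0.184], [0, 0, 0.184], [0, 0, 0.184], [0, 0, 0.184]], dr=[[0, 0, 0], [0, 0, 0], [0, 0, 0], [0, 0, 0], [0, 0, 0], [0, 0, 0], [0, 0, 0], [0, 0, 0], [0, 0, 0], [0, 0, 0]], claw=[0.6, 0.6, 0.6, 0.6, 0.6, 0.6, 0, 0, 0, 0])

```text
time_s: 29.95
tcp_pos: [0.5524, -0.105, 0.0125]
eef_rot: [180.0, 0.1, -179.0]
contact_force: [-0.9, 2.9, 6.2]
gripper_width: 0.0299
gripper_force: 25.0
```

>>> jog_arm(travel=[[0, 0, 0], [0, 0, 0], [0, 0, 0], [0, 0, -0.03], [0, 0, -0.07], [0, 0, -0.12], [0, 0, -0.16], [0, 0, -0.16], [0, 0, -0.16], [0, 0, -0.16]], dr=[[0, 0, 0], [0, 0, 0], [0, 0, 0], [0, 0, 0], [0, 0, 0], [0, 0, 0], [0, 0, 0], [0, 0, 0], [0, 0, 0], [0, 0, 0]], claw=[0, 0, 0, 0, 0, 0, 0, 0, 0, 0])

```text
time_s: 31.2
tcp_pos: [0.5512, -0.1053, 0.0908]
eef_rot: [-180.0, -0.1, -179.0]
contact_force: [-0.0, 0.1, -1.7]
gripper_width: 0.0302
gripper_force: 25.0
```

```bash
python3 go.py .555 .072 .091 -173
```

```text
t 31.2 p [ 0.5512 -0.1053  0.0908] e [-1.80e+02 -1.00e-01 -1.79e+02] w 0.0302 F [-0.   0.1 -1.7] g 25.0 j [  9.  17. -24.  -0. -49. -98.]
travel [-0.0138  0.3543 -0.0005] dr [ 0.     -0.0003 -0.0167]
```

>>> jog_arm(travel=[[0, 0.05, 0], [0, 0.13, 0], [-0.01, 0.22, 0], [-0.014, 0.31, 0], [-0.014, 0.354, 0], [-0.014, 0.354, 0], [-0.014, 0.354, 0], [-0.014, 0.354, 0.04], [-0.014, 0.354, 0.08], [-0.014, 0.354, 0.1]], dr=[[0, 0, 0], [0, 0, -0.01], [0, 0, -0.017], [0, 0, -0.017], [0, 0, -0.017], [0, 0, -0.017], [0, 0, -0.017], [0, 0, -0.017], [0, 0, -0.017], [0, 0, -0.017]], claw=[0, 0, 0, 0, 0, 0, 0, 0, 0, 0])

```text
time_s: 32.45
tcp_pos: [0.5551, 0.0706, 0.0405]
eef_rot: [-180.0, -0.1, -172.9]
contact_force: [-0.5, -0.4, -0.8]
gripper_width: 0.0297
gripper_force: 25.0
```

>>> jog_arm(travel=[[0, 0, 0.02], [0, 0, 0.035], [0, 0, 0.048], [0, 0, 0.055], [0, 0, 0.055], [0, 0, 0.055], [0, 0, 0.055], [0, 0, 0.055], [0, 0, 0.055], [0, 0, 0.055]], dr=[[0, 0, 0], [0, 0, 0], [0, 0, 0], [0, 0, 0], [0, 0, 0], [0, 0, 0], [0, 0, 0], [0, 0, 0], [0, 0, 0], [0, 0, 0]], claw=[0, 0, 0, 0, 0, 0, 0, 0.6, 0.6, 0.6])

```text
time_s: 33.7
tcp_pos: [0.5558, 0.0719, 0.0142]
eef_rot: [180.0, 0.0, -172.9]
contact_force: [0.7, 1.0, -0.1]
gripper_width: 0.0509
gripper_force: 0.0
```

>>> jog_arm(travel=[[0, 0, 0], [0, 0, 0], [0, 0, -0.04], [0, 0, -0.1], [0, 0, -0.16], [0, -0.05, -0.2], [0, -0.15, -0.2], [0, -0.25, -0.2], [0, -0.35, -0.2], [0, -0.4, -0.2]], dr=[[0, 0, 0], [0, 0, 0], [0, 0, 0], [0, 0, 0], [0, 0, 0], [0, 0, 0], [0, 0, 0], [0, 0, 0], [0, 0, 0], [0, 0, 0]], claw=[0.6, 0.6, 0.6, 0.6, 0.6, 0.6, 0.6, 0.6, 0.6, 0.6])

```text
time_s: 34.95
tcp_pos: [0.5805, -0.1288, 0.114]
eef_rot: [-180.0, -0.0, -173.0]
contact_force: [0.2, 0.0, 0.1]
gripper_width: 0.0525
gripper_force: 0.0
```

```bash
python3 go.py
python3 - <<'E'
from h import *
c=r.capture("top"); a=c["pixels"][110:260,130:520,::-1]; cv2.imwrite('pics/tend.png',cv2.resize(a,None,fx=2,fy=2,interpolation=cv2.INTER_CUBIC))
W=cloud(c); hsv=cv2.cvtColor(c["pixels"],cv2.COLOR_RGB2HSV)
for n,x,y in(("yellow",.535,.247),("green",.5455,.159),("red",.5555,.0725)):
    m=(abs(W[...,1]-y)<.04)&(abs(W[...,0]-x)<.05)&(W[...,2]>.04)&(W[...,2]<.06)&(hsv[...,1]<80); p=W[m]
    rc=cv2.minAreaRect((p[:,:2]*1000).astype(np.float32)); print(n,p.mean(0).round(4),p[:,2].std().round(4),np.round(rc[0]),np.round(rc[1]),round(rc[2]))
E
```

```text
t 34.95 p [ 0.5805 -0.1288  0.114 ] e [-1.8000e+02 -1.0000e-02 -1.7297e+02] w 0.0525 F [0.2 0.  0.1] g 0.0 j [  6.  19. -18.   0. -53. -89.]
yellow [0.5325 0.2432 0.0465] 0.0024 [532. 244.] [37. 30.] 7
green [0.5456 0.1602 0.0466] 0.0025 [546. 161.] [36. 25.] 5
red [nan nan nan] nan [0. 0.] [0. 0.] 0<stdin>:6: RuntimeWarning: Mean of empty slice.
  ret = um.true_divide(
  ret = _var(a, axis=axis, dtype=dtype, out=out, ddof=ddof,
  arrmean = um.true_divide(arrmean, div, out=arrmean,
  ret = ret.dtype.type(ret / rcount)
```

View pics/tend.png

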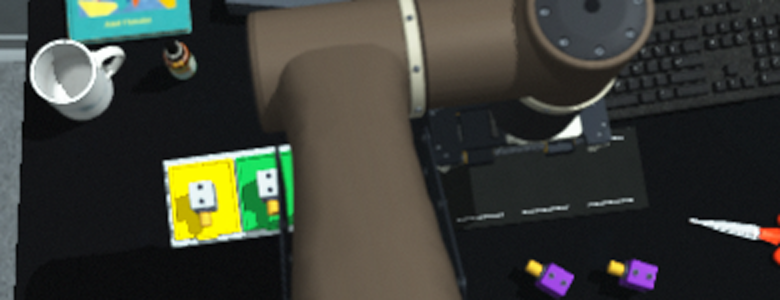

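The blocks in yellow (203,193) and green (270,185) stand well and the mat is empty. The arm hides the red dish, so I'll check it from the scene camera.

Run:
```python
from h import *
c=r.capture("scene"); a=c["pixels"][100:260,220:420,::-1]; cv2.imwrite('pics/send.png',cv2.resize(a,None,fx=3,fy=3,interpolation=cv2.INTER_CUBIC))
W=cloud(c); hsv=cv2.cvtColor(c["pixels"],cv2.COLOR_RGB2HSV)
for n,x,y in(("yellow",.535,.247),("green",.5455,.159),("red",.5555,.0725)):
    m=(abs(W[...,1]-y)<.04)&(abs(W[...,0]-x)<.05)&(W[...,2]>.04)&(W[...,2]<.06)&(hsv[...,1]<80); p=W[m]
    if len(p)>5: rc=cv2.minAreaRect((p[:,:2]*1000).astype(np.float32)); print(n,p.mean(0).round(4),p[:,2].std().round(4),np.round(rc[0]),np.round(rc[1]),round(rc[2]))
```

```text
yellow [0.5323 0.241  0.0468] 0.0023 [532. 242.] [40. 30.] 8
green [0.5455 0.1559 0.0465] 0.0028 [547. 158.] [39. 30.] 5
red [0.5553 0.0692 0.0464] 0.0025 [556.  71.] [39. 31.] 8
```

View pics/send.png

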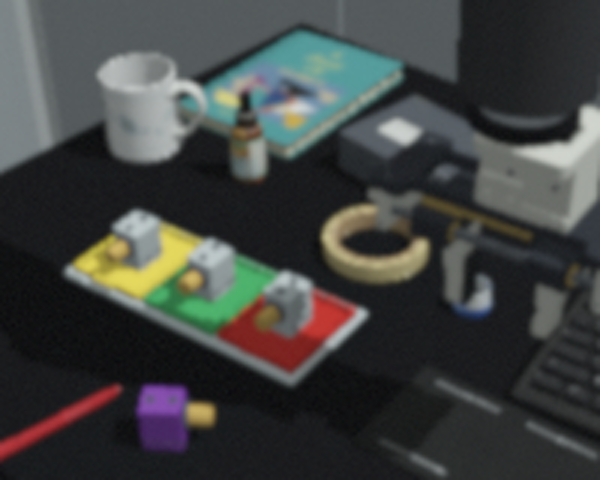

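All three blocks stand upright in their dishes, at (135,240), (210,268) and (288,303). The bystanders are in place and the gripper is clear.

```bash
python3 -c "
from plant import r; print(r.close_job())"
```

```text
the job is handed in; nothing more can be done
None
```

The job is handed in at about 35 s with no verdict returned: at 20 N the left block gave 2.9 mm (firmest, red dish), the middle 15.2 mm (softest, green) and the right 6.3 mm (middling, yellow), and the last picture shows all three upright in those dishes.

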